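# Turn off the frying pan's hotplate

### The job

The frying pan is done: turn off the hotplate it stands on, by turning the knob straight in front of that plate fully anticlockwise (seen from above) to its end stop, where its pointer meets the red dot. The lidded pot must go on cooking, so keep its plate switched on, and leave pan and pot standing where they are.

Things in the scene. Friction and masses are not known exactly. Their poses are not given: they have to be found in the camera images.
- left_knob (a joint): knob straight in front of the hob's left plate (+y side). Rad, growing clockwise from above: 0 = off, at the end stop: bar square to the hob's front edge, white pointer line at the red dot there, nearest the robot. Runs 0 to 4.2, starts at 0.8 to 1.3 (on). Light friction (0.06 N m), no detents, stays where left
- right_knob (a joint): knob straight in front of the hob's right plate (-y side). Rad, growing clockwise from above: 0 = off, at the end stop: bar square to the hob's front edge, white pointer line at the red dot there, nearest the robot. Runs 0 to 4.2, starts at 0.8 to 1.3 (on). Light friction (0.06 N m), no detents, stays where left
- left_knob_grip (a point): on the left knob's vertical axis at grip height, 97 mm above the counter. The knob: a grey 48 mm disc (top 23 mm below this point) with an upright black grip bar 46 mm long, 14 mm thick, top 7 mm above this point. Axes turn with the knob: x along the bar, pointer line on the -x half, z up. The hob is fixed
- right_knob_grip (a point): on the right knob's vertical axis at grip height, 97 mm above the counter. The knob: a grey 48 mm disc (top 23 mm below this point) with an upright black grip bar 46 mm long, 14 mm thick, top 7 mm above this point. Axes turn with the knob: x along the bar, pointer line on the -x half, z up. The hob is fixed
- pan_center (a point): axis of the open black frying pan (rim 210 mm across, 45 mm high, wooden handle pointing away from the robot), 22 mm above its underside, which is 68 mm above the counter. It stands on either plate of the hob. That plate's knob is about 180 mm away horizontally, the other knob about 320 mm; its rim stays 60 mm or more from the knobs' axes
- pot_center (a point): axis of the bright metal lidded pot (170 mm diameter, 145 mm high with lid knob, two black side handles), 55 mm above its underside, which is 68 mm above the counter. It stands on the hob's other plate. The plates, like the knobs, are 270 mm apart on the white hob (360 x 560 mm, top 60 mm above the counter)

How it is judged:
By the outcome, as a careful person would: the job done as asked, in the order asked, and still so for the second after the job is handed in, with the robot touching nothing.
It also fails if it takes over 32 s, if anything falls off the work surface, if the arm or the gripper's body presses on something with over 40 N, if the wrist force passes 120 N, or if a joint passes its speed limit or range.

### The arm

A 6-joint arm with a two-finger parallel gripper is mounted at the origin on the work surface. World frame = base frame: x ahead of the robot, y to its left, z up, the work surface at z = 0. Lengths are in m, angles in degrees, forces in N, time in s.
With the tool pointing down it reaches from about 0.375 to 0.9 m from the base axis. Payload 3.1 kg.
Tool frame: the origin (TCP) lies at the very end of the fingers, on their centre line; the grasp point (between the pads) lies 19 mm behind it (bot.hold_point_z is the z of the grasp point in the tool frame, in m); z points along the fingers, y is the line along which they close (so a half turn about z gives the same grasp; the last joint's range is limited). The gripper opens to 87 mm and grips with 3 to 60 N. Pads are 19 mm wide; open, the fingers measure 117 mm over their backs; the gripper's body (75 mm by 190 mm) begins 51 mm behind the grasp point.
Start: joints at [-86.087, 30.224, 82.088, -0, 67.689, -10.227], TCP at [0.153, -0.606, 0.223] pointing down, gripper open.
Joint ranges: [-176.69, 176.69], [-43.24, 126.21], [12.49, 139.97], [-82, 262], [0, 151.66], [-163.58, 163.58]. Speed limits (degrees/s): [159.86, 159.86, 180, 180, 180, 180].

### API

Orientations are given as a 3x3 rotation matrix whose columns are the frame's x, y, z axes.
In Python, from rig import bot, capture, camera_model gives the robot as it stands.
- The arm moves only by the tool apply_moves, never from a script. Its argument "plan" is text: rows parted by semicolons, each of 6 numbers parted by spaces: the shift along the tool's x, y, z in units of 0.05 m (1.0 is 0.05 m), then the turn, a rotation vector about the tool's x, y, z in units of 360 degrees (1.0 is 360 degrees). In form: dx dy dz ax ay az; .... A call has 1 to 10 rows; each row shifts and turns the commanded pose from where the row before left it, along the tool's axes as they then stand; what a row does not reach is not made up. A row lasts 1/12 s, in which the tool goes at most 41.7 mm and 7.16 degrees, less where a joint would pass 70% of its speed; a pose out of reach is approached as far as the arm can. A call with a number of a shift or a turn outside -1 to 1 is refused whole. A call with a gripper value outside its range is refused whole. "gripper" is the gripper command: -1 is shut, 1 is fully open, values between are in proportion, set as the call begins (left out, the last holds). The fingers move at their own pace and stop on an object; the grip force is fixed at half the most. Time passes only in rows, so rows that do not move let the fingers close. It gives the time, the measured TCP pose, the force, the opening and the grip force at its end, in the units of the state.
- bot.read_state(): the state, without advancing time (a new reading comes with each control period).
- capture(name): name is "side" or "top" or "wrist"; returns the picture (384x512x3 uint8, red, green, blue); there is no depth.
- camera_model(name): a dict with "vertical_fov" (degrees; the focal length in pixels is half the picture's height over the tangent of half this angle, whatever the lens; pixels are square), "cx", "cy" (the principal point, pixels), "dist" ([k1, k2, p1, p2, k3] as OpenCV has them; the pictures are not rectified), "position" and "rotation" of the camera in the world; the wrist camera has in their place "hand_eye" (4x4, takes a point from camera to tool coordinates, whose origin is the TCP and whose axes are the flange's). Camera axes: x right, y down, z forward; pixel columns grow to the right and rows downward; lengths in m; the calibration is good to about 2 mm. A picture is of the moment at which its call begins: read the wrist's pose just before it. camera_model takes no time and is no camera call.
- bot.hand_in(): hands the job in; it is judged then, once.
The state is a dict: "time_s": time; "joint_positions": joint angles; "qvel": joint speeds; "tau": joint torques, N m; "position": TCP position; "tcp_rot": TCP orientation; "force": force on the tool from outside, world axes, zero at the start; "moment": the same for the moment, N m; "opening": opening from 0.0 (shut) to 1.0 (fully open); "grasp_force": force on a finger pad.
Only numpy, scipy, OpenCV 4.12 (cv2) and the standard library are available. Lean on these libraries where they do the work, as an engineer would, in place of code of your own. Each camera call takes 0.05 s, during which the arm holds its last target. There are 200 camera calls.

## Working session

There is one attempt and no reset: what is moved stays moved. The work goes in short steps, Python scripts to look and compute and a tool call to move; the robot and the scene stay as the last step left them, time stands still between calls to the robot, and variables do not carry over. Pictures are saved under pics/ and viewed, at most 10 in all, crops included, and the job is handed in when it is done.

Besides the shell and the picture viewer there is one more tool, called after "Call:" by a JSON object that holds its "method" and its "body", one argument or row to a line. apply_moves: Moves the arm, as the interface text tells. Its arguments: {"type":"object","properties":{"plan":{"type":"string"},"gripper":{"type":"number"}},"required":["plan"]}

```bash
mkdir -p pics; python3 - <<'E'
from rig import bot,capture,camera_model
import cv2,numpy as np
ims=[capture(n) for n in("top","side")]
for n,i in zip(("top","side"),ims): cv2.imwrite(f"pics/{n}0.png",i[:,:,::-1])
for n in("top","side","wrist"): print(n,camera_model(n))
s=bot.read_state();print(s["time_s"],s["position"],s["tcp_rot"],s["force"])
E
```

```text
top {'vertical_fov': 46.476454938053884, 'cx': 249.5195026013533, 'cy': 192.1098752837528, 'dist': array([0.02040604, 0.        , 0.        , 0.        , 0.        ]), 'position': array([0.50573519, 0.03704944, 0.98405895]), 'rotation': array([[ 0.02560649, -0.98990087,  0.13942944],
       [-0.99871158, -0.03144451, -0.03982982],
       [ 0.04381187, -0.1382299 , -0.98943065]])}
side {'vertical_fov': 49.86700415486752, 'cx': 252.42374433978446, 'cy': 193.70243632449007, 'dist': array([-0.06781615,  0.        ,  0.        ,  0.        ,  0.        ]), 'position': array([0.25781825, 0.62354169, 0.53351502]), 'rotation': array([[-0.85845268, -0.26031844,  0.44192003],
       [-0.51234974,  0.39560703, -0.76222885],
       [ 0.02359556, -0.88075501, -0.472984  ]])}
wrist {'vertical_fov': 61.36449766507484, 'cx': 256.35628304881175, 'cy': 189.00182392081913, 'dist': array([-0.00368879,  0.        ,  0.        ,  0.        ,  0.        ]), 'hand_eye': array([[ 6.66570679e-04, -9.57817606e-01, -2.87376043e-01,
         7.93543681e-02],
       [ 9.99999765e-01,  5.92654370e-04,  3.44203126e-04,
        -6.66352240e-04],
       [-1.59369146e-04, -2.87376205e-01,  9.57817776e-01,
        -1.62931798e-01],
       [ 0.00000000e+00,  0.00000000e+00,  0.00000000e+00,
         1.00000000e+00]])}
0.1 [ 0.15267272 -0.60537551  0.22166242] [[ 9.69698356e-01  2.44305306e-01 -1.26113924e-04]
 [ 2.44305075e-01 -9.69696418e-01  1.97168545e-03]
 [ 3.59400999e-04 -1.94275041e-03 -9.99998048e-01]] [-0.34435308 -0.36431401  0.14095127]
```

View pics/top0.png

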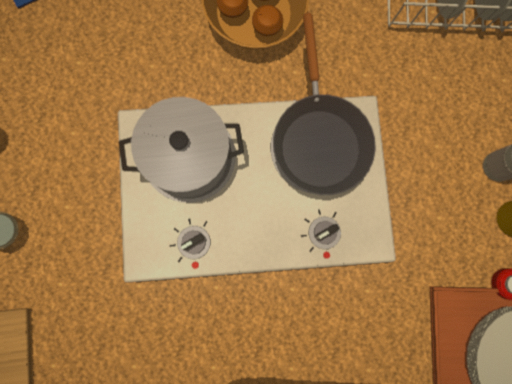

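The pan (324,145) is on the right plate and the pot (182,147) on the left. The target is the right knob at about (324,233), with its red dot at (326,255).

```bash
cat > h.py <<'E'
import numpy as np,cv2
from rig import bot,capture,camera_model
def ray(n,uv,z,pose=None):
    m=camera_model(n);f=192/np.tan(np.radians(m["vertical_fov"]/2))
    K=np.array([[f,0,m["cx"]],[0,f,m["cy"]],[0,0,1]])
    p=cv2.undistortPoints(np.array(uv,float).reshape(-1,1,2),K,np.array(m["dist"])).reshape(-1,2)
    if n=="wrist":
        T=np.eye(4);T[:3,:3]=pose["tcp_rot"];T[:3,3]=pose["position"];T=T@m["hand_eye"];R,c=T[:3,:3],T[:3,3]
    else: R,c=m["rotation"],m["position"]
    d=np.c_[p,np.ones(len(p))]@np.array(R).T
    return c+d*((z-c[2])/d[:,2])[:,None]
def blobs(mask,lo=8):
    n,_,st,c=cv2.connectedComponentsWithStats(mask.astype(np.uint8))
    return [(c[i].round(1),st[i,4]) for i in range(1,n) if st[i,4]>=lo]
E
python3 - <<'E'
from h import *
im=cv2.imread("pics/top0.png")[:,:,::-1].astype(int)
r=(im[:,:,0]>150)&(im[:,:,1]<80);r[:,420:]=0
for c,a in blobs(r): print("red",c,a,ray("top",c,.06))
g=im.max(2)<60; g[:215]=0;g[255:]=0
for c,a in blobs(g,15): print("dark",c,a,ray("top",c,.104))
print("knobs disc",ray("top",[[324,233],[193,242]],.074))
cv2.imwrite("pics/crop0.png",cv2.resize(im[205:270,280:370,::-1].astype(np.uint8),None,fx=7,fy=7,interpolation=cv2.INTER_CUBIC))
E
```

```text
red [326.1 254.8] 23 [[ 0.5105009  -0.16146603  0.06      ]]
red [195.  264.6] 23 [[0.48389919 0.10677054 0.06      ]]
knobs disc [[ 0.55443653 -0.15409359  0.074     ]
 [ 0.52898313  0.11165398  0.074     ]]
```

View pics/crop0.png

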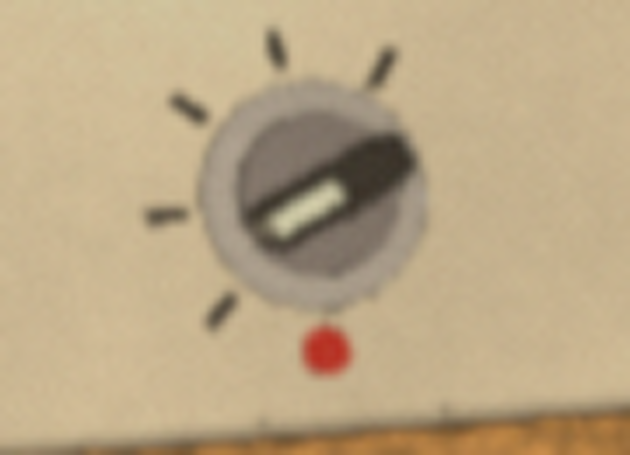

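The right knob's pointer end is at about (317.4,237.1) and the bar's far end at about (337,226.4). The red dot is below it. Next I'll work out the axis and angles.

```bash
cat >> h.py <<'E'
def to_rows(p,yaw):
    """tool pointing down, tool x at yaw(deg): relative move in tool axes, units"""
    s=bot.read_state();R=np.array(s["tcp_rot"]);cur=np.degrees(np.arctan2(R[1,0],R[0,0]))
    d=(R.T@(np.array(p)-s["position"]))/.05
    t=-(yaw-cur)
    print("t",s["time_s"],"pos",np.round(s["position"],4),"yaw",cur.round(1),"d units",d.round(3),"turn z deg",round(t,1),"units",round(t/360,4),"tilt",R[:,2].round(4))
E
python3 - <<'E'
from h import *
e=ray("top",[[317.4,237.1],[337.1,226.4]],.104);d=e[1]-e[0]
print(e,np.linalg.norm(d),np.degrees(np.arctan2(d[1],d[0])),e.mean(0))
to_rows([.555-.08,-.155+.0,.26],5.7)
print(bot.read_state()["joint_positions"])
E
```

```text
[[ 0.54439346 -0.13469353  0.104     ]
 [ 0.56662483 -0.173924    0.104     ]] 0.04509173288684805 -60.460366883237846 [ 0.55550914 -0.15430877  0.104     ]
t 0.1 pos [ 0.1527 -0.6054  0.2217] yaw 14.1 d units [ 8.452 -7.161 -0.75 ] turn z deg 8.4 units 0.0234 tilt [-1.e-04  2.e-03 -1.e+00]
[-8.60867838e+01  3.02736542e+01  8.21502906e+01  5.41200379e-04
  6.76892543e+01 -1.02277802e+01]
```

View pics/side0.png

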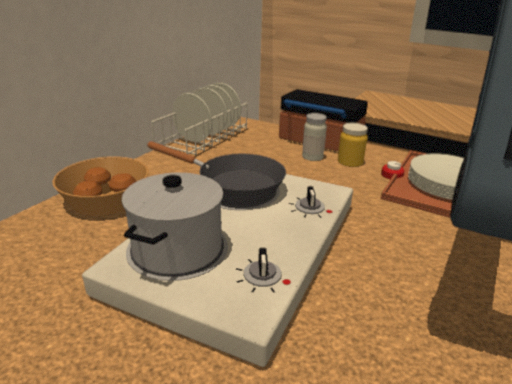

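The pan and pot are both seen clear of the knobs. The low items off to the right lie below a path at z = 0.2 m. I'll move to above the right knob.

Call:
{"method": "apply_moves", "body": {
  "plan": "0.3 -0.2 0 0 0 0;0.5 -0.34 0 0 0 0;0.5 -0.34 0 0 0 0;0.5 -0.34 0 0 0 0;0.5 -0.34 0 0 0 0;0.5 -0.34 0 0 0 0;0.5 -0.34 0 0 0 0;0.5 -0.34 0 0 0 0;0.5 -0.34 0 0 0 0;0.5 -0.34 0 0 0 0",
  "gripper": 0.1
}}

```text
time_s: 0.93
position: [0.3462, -0.3878, 0.2222]
tcp_rot: [[0.97, 0.244, -0.0], [0.244, -0.97, 0.001], [-0.0, -0.001, -1.0]]
force: [-0.0, -0.5, -0.0]
opening: 0.552
grasp_force: 0.0
```

Call:
{"method": "apply_moves", "body": {
  "plan": "0.5 -0.34 0 0 0 0;0.5 -0.34 0 0 0 0;0.5 -0.34 0 0 0 0;0.5 -0.34 0 0 0 0;0.5 -0.34 0 0 0 0;0.5 -0.34 0 0 0 0;0.5 -0.34 0 0 0 0;0.5 -0.34 0 0 0 0;0.5 -0.34 0 0 0 0;0.5 -0.34 0 0 0 0"
}}

```text
time_s: 1.77
position: [0.547, -0.1619, 0.2221]
tcp_rot: [[0.97, 0.244, -0.001], [0.244, -0.97, 0.0], [-0.001, -0.001, -1.0]]
force: [0.7, -1.1, -0.0]
opening: 0.548
grasp_force: 0.0
```

Call:
{"method": "apply_moves", "body": {
  "plan": "0 0 0 0 0 0.015;0 0 0 0 0 0.019;0 0 0 0 0 0.019;0 0 0 0 0 0.019;0 0 0 0 0 0.019;0 0 0 0 0 0.019;0 0 0 0 0 0.019;0 0 0 0 0 0.019;0 0 0 0 0 0.019;0 0 0 0 0 0.019"
}}

```text
time_s: 2.6
position: [0.5461, -0.1632, 0.222]
tcp_rot: [[0.6, -0.8, -0.001], [-0.8, -0.6, 0.001], [-0.001, 0.0, -1.0]]
force: [-0.0, -0.2, -0.7]
opening: 0.549
grasp_force: 0.0
```

Call:
{"method": "apply_moves", "body": {
  "plan": "0.2 -0.14 0 0 0 0.019;0 0 0 0 0 0;0 0 0 0 0 0"
}}

```text
time_s: 2.85
position: [0.5581, -0.1671, 0.2221]
tcp_rot: [[0.508, -0.861, -0.001], [-0.861, -0.508, 0.0], [-0.001, 0.0, -1.0]]
force: [-0.0, -0.3, 0.5]
opening: 0.55
grasp_force: 0.0
```

```bash
python3 - <<'E'
from h import *
s=bot.read_state();im=capture("wrist");cv2.imwrite("pics/w1.png",im[:,:,::-1])
to_rows([.5555,-.1543,.20],-60.5)
E
```

```text
t 2.9 pos [ 0.5576 -0.1669  0.2221] yaw -59.5 d units [-0.239 -0.092  0.442] turn z deg 1.0 units 0.0028 tilt [-1.2e-03  6.0e-04 -1.0e+00]
```

View pics/w1.png

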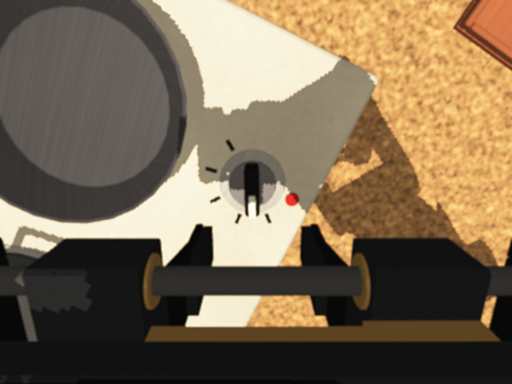

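The wrist view shows the knob disc centred near (252,183). Its bar runs nearly vertically from (252,163) to (252,216), with the white pointer at the bottom. The red dot is at (292,199).

```bash
python3 - <<'E'
from h import *
s=bot.read_state()
im=cv2.imread("pics/w1.png");c=im[140:225,215:290].copy()
g=c.max(2)
m=((g<40)|((c.min(2)>190))).astype(np.uint8)
m[:,:20]=0;m[:,52:]=0
n,l,st,ce=cv2.connectedComponentsWithStats(m);i=1+st[1:,4].argmax();print(st[i],ce[i])
pts=np.argwhere(l==i)[:,::-1]+[215,140]
r=cv2.minAreaRect(pts.astype(np.float32));print(r)
C=ray("wrist",r[0],.104,s);print("bar centre",C)
b=cv2.boxPoints(r);w=ray("wrist",b,.104,s)
for j in (0,1):
    d=w[j+1]-w[j];print(np.linalg.norm(d),np.degrees(np.arctan2(d[1],d[0])))
print("disc",ray("wrist",[252,183],.074,s),"dot",ray("wrist",[292,199],.06,s))
to_rows([C[0][0],C[0][1],.081],-60.5)
cv2.imwrite("pics/c1.png",cv2.resize(c,None,fx=7,fy=7,interpolation=cv2.INTER_CUBIC))
E
```

```text
[ 29  23  15  51 522] [36.3045977  41.53639847]
((251.0, 188.0), (50.0, 14.0), 90.0)
bar centre [[ 0.55956483 -0.1600207   0.104     ]]
0.01239281554421771 -149.47176158271657
0.04727179384231844 120.63136202859641
disc [[ 0.55720505 -0.15710495  0.074     ]] dot [[ 0.51000232 -0.15995977  0.06      ]]
t 2.9 pos [ 0.5576 -0.1669  0.2221] yaw -59.5 d units [-0.096 -0.106  2.822] turn z deg 1.0 units 0.0028 tilt [-1.2e-03  6.0e-04 -1.0e+00]
```

View pics/c1.png

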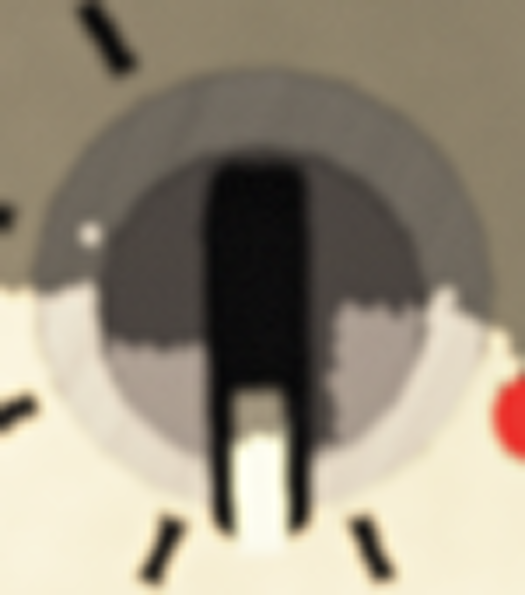

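Call:
{"method": "apply_moves", "body": {
  "plan": "-0.1 -0.045 0.1 0 0 0;-0.09 -0.045 0.3 0 0 0;0 0 0.35 0 0 0;0 0 0.35 0 0 0;0 0 0.35 0 0 0;0 0 0.35 0 0 0;0 0 0.35 0 0 0;0 0 0.35 0 0 0;0 0 0.22 0 0 0;0 0 0.1 0 0 0"
}}

```text
time_s: 3.73
position: [0.5556, -0.1557, 0.0797]
tcp_rot: [[0.506, -0.863, -0.004], [-0.863, -0.506, 0.002], [-0.003, 0.002, -1.0]]
force: [-0.4, -0.5, -0.3]
opening: 0.551
grasp_force: 0.0
```

Call:
{"method": "apply_moves", "body": {
  "plan": "0 0 0 0 0 0;0 0 0 0 0 0"
}}

```text
time_s: 3.9
position: [0.5573, -0.1566, 0.0818]
tcp_rot: [[0.506, -0.863, 0.0], [-0.863, -0.506, -0.0], [0.0, -0.0, -1.0]]
force: [-0.6, -1.0, -0.2]
opening: 0.549
grasp_force: 0.0
```

```bash
python3 - <<'E'
from h import *
im=capture("wrist");s=capture("side")
c=cv2.resize(s[150:270,230:400],(512,384),interpolation=cv2.INTER_CUBIC)
cv2.imwrite("pics/w2.png",cv2.resize(np.hstack([im,c])[:,:,::-1],(800,300)))
to_rows([.5565,-.1565,.081],-59.5);print(bot.read_state()["force"])
E
```

```text
t 4.0 pos [ 0.5579 -0.1569  0.0825] yaw -59.6 d units [-0.022  0.02   0.03 ] turn z deg -0.1 units -0.0004 tilt [ 1.8e-03 -9.0e-04 -1.0e+00]
[-0.18458817  0.53876888  0.24427402]
```

View pics/w2.png

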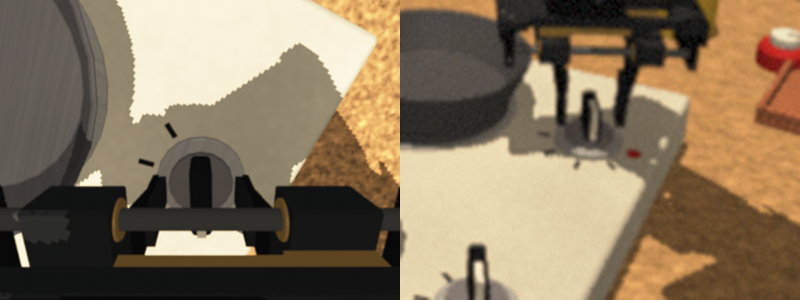

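The bar stands between the open fingers, with clearance to the pan. Closing the gripper.

Call:
{"method": "apply_moves", "body": {
  "plan": "0 0 0 0 0 0;0 0 0 0 0 0;0 0 0 0 0 0;0 0 0 0 0 0;0 0 0 0 0 0;0 0 0 0 0 0",
  "gripper": -1
}}

```text
time_s: 4.5
position: [0.5572, -0.1567, 0.0816]
tcp_rot: [[0.505, -0.863, 0.0], [-0.863, -0.505, -0.0], [0.0, -0.0, -1.0]]
force: [0.6, 0.0, -0.6]
opening: 0.18
grasp_force: 0.0
```

Call:
{"method": "apply_moves", "body": {
  "plan": "0 0 0 0 0 -0.008;0 0 0 0 0 -0.012;0 0 0 0 0 -0.012;0 0 0 0 0 -0.012;0 0 0 0 0 -0.012;0 0 0 0 0 0"
}}

```text
time_s: 5.0
position: [0.5572, -0.1566, 0.0816]
tcp_rot: [[0.772, -0.635, 0.0], [-0.635, -0.772, 0.0], [-0.0, -0.0, -1.0]]
force: [0.4, 0.9, 0.7]
opening: 0.158
grasp_force: 30.0
```

Call:
{"method": "apply_moves", "body": {
  "plan": "0 0 0 0 0 -0.012;0 0 0 0 0 -0.014;0 0 0 0 0 -0.014;0 0 0 0 0 -0.014;0 0 0 0 0 -0.014;0 0 0 0 0 -0.014;0 0 0 0 0 -0.014;0 0 0 0 0 -0.014;0 0 0 0 0 -0.008;0 0 0 0 0 0"
}}

```text
time_s: 5.83
position: [0.5574, -0.1564, 0.0816]
tcp_rot: [[0.999, 0.051, 0.0], [0.051, -0.999, 0.0], [0.0, -0.0, -1.0]]
force: [0.9, 2.2, 1.3]
opening: 0.156
grasp_force: 30.0
```

```bash
python3 - <<'E'
from h import *
s=bot.read_state();print(s["force"],s["moment"],s["grasp_force"])
to_rows([.5572,-.1566,.0816],5.7)
E
```

```text
[0.94895826 2.24257183 1.33444828] [ 0.25027687 -0.09591138  0.04038492] 29.99906423036009
t 5.8333 pos [ 0.5574 -0.1564  0.0816] yaw 2.9 d units [-0.003  0.004  0.   ] turn z deg -2.8 units -0.0077 tilt [ 3.e-04  5.e-04 -1.e+00]
```

Call:
{"method": "apply_moves", "body": {
  "plan": "0 0 0 0 0 -0.004;0 0 0 0 0 -0.004;0 0 0 0 0 -0.003;0 0 0 0 0 0;0 0 0 0 0 0"
}}

```text
time_s: 6.25
position: [0.5574, -0.1563, 0.0816]
tcp_rot: [[0.993, 0.117, 0.0], [0.117, -0.993, 0.001], [0.001, -0.001, -1.0]]
force: [0.8, 2.0, 1.8]
opening: 0.159
grasp_force: 30.0
```

```bash
python3 - <<'E'
from h import *
s=bot.read_state();print(s["force"],s["moment"],s["grasp_force"])
to_rows([.5572,-.1566,.0816],5.7)
E
```

```text
[0.77702019 2.04271596 1.75003264] [ 0.39247567 -0.08936575 -0.66838093] 30.00099493190646
t 6.25 pos [ 0.5574 -0.1563  0.0816] yaw 6.7 d units [-0.004  0.005  0.   ] turn z deg 1.0 units 0.0029 tilt [ 5.e-04  1.e-03 -1.e+00]
```

The wrist moment jumped to -0.67 N m at yaw 6.7°, so the knob is at its end stop. I'll release and lift straight up.

Call:
{"method": "apply_moves", "body": {
  "plan": "0 0 0 0 0 0;0 0 0 0 0 0;0 0 0 0 0 0;0 0 0 0 0 0;0 0 0 0 0 0;0 0 0 0 0 0",
  "gripper": 0.1
}}

```text
time_s: 6.75
position: [0.5571, -0.1568, 0.0815]
tcp_rot: [[0.993, 0.121, -0.0], [0.121, -0.993, -0.0], [-0.0, 0.0, -1.0]]
force: [0.1, -0.2, 0.0]
opening: 0.504
grasp_force: 0.0
```

Call:
{"method": "apply_moves", "body": {
  "plan": "0 0 -0.2 0 0 0;0 0 -0.4 0 0 0;0 0 -0.4 0 0 0;0 0 -0.4 0 0 0;0 0 -0.4 0 0 0;0 0 -0.4 0 0 0;0 0 -0.4 0 0 0;0 0 -0.2 0 0 0;0 0 0 0 0 0;0 0 0 0 0 0"
}}

```text
time_s: 7.58
position: [0.5572, -0.1567, 0.222]
tcp_rot: [[0.993, 0.121, 0.001], [0.121, -0.993, -0.001], [0.001, 0.001, -1.0]]
force: [-0.1, -0.8, -0.8]
opening: 0.549
grasp_force: 0.0
```

Call:
{"method": "apply_moves", "body": {
  "plan": "-0.2 0.3 0 0 0 0;-0.2 0.5 0 0 0 0;-0.2 0.5 0 0 0 0;-0.2 0.5 0 0 0 0;-0.2 0.5 0 0 0 0;-0.2 0.5 0 0 0 0;-0.2 0.5 0 0 0 0;-0.2 0.3 0 0 0 0;0 0 0 0 0 0;0 0 0 0 0 0"
}}

```text
time_s: 8.42
position: [0.4984, -0.345, 0.2197]
tcp_rot: [[0.993, 0.119, -0.002], [0.119, -0.993, 0.003], [-0.002, -0.003, -1.0]]
force: [-0.1, 0.7, 0.4]
opening: 0.546
grasp_force: 0.0
```

```bash
python3 - <<'E'
from h import *
t=capture("top");s=capture("side")
a=cv2.resize(t[205:280,280:380],(400,300),interpolation=cv2.INTER_CUBIC)
b=cv2.resize(t,(400,300))
cv2.imwrite("pics/end.png",np.hstack([b,a])[:,:,::-1])
print(bot.read_state()["time_s"],bot.read_state()["position"])
E
```

```text
8.5167 [ 0.4991418  -0.34366097  0.22029833]
```

View pics/end.png

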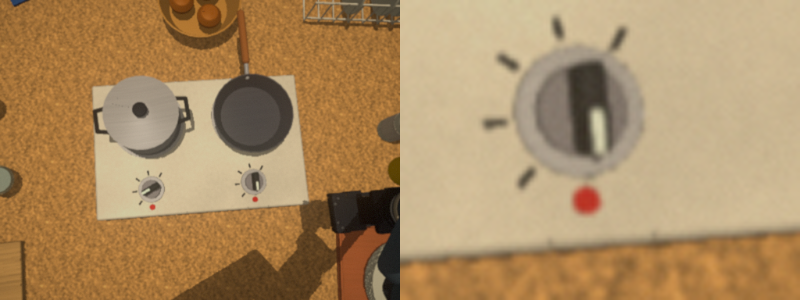

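```bash
python3 - <<'E'
from h import *
t=capture("top").astype(int)
x0,y0=310,212
c=t[y0:y0+50,x0:x0+30+0]
up=cv2.resize(c.astype(np.uint8),None,fx=8,fy=8,interpolation=cv2.INTER_CUBIC)
g=up.min(2);w=(g>165).astype(np.uint8);d=(up.max(2)<85).astype(np.uint8)
def line(m,win):
    n,l,st,ce=cv2.connectedComponentsWithStats(m)
    for i in range(1,n):
        if st[i,4]<200 or st[i,0]==0: continue
        p=np.argwhere(l==i)[:,::-1].astype(np.float32);vx,vy,a,b=cv2.fitLine(p,cv2.DIST_L2,0,.01,.01).ravel()
        q=np.array([[a,b],[a+40*vx,b+40*vy]])/8-.4+[x0,y0];W=ray("top",q,.104);v=W[1]-W[0];v=v*np.sign(v[0])
        print(win,st[i],q[0],W[0],"dir",np.degrees(np.arctan2(v[1],v[0])))
line(d,"dark");line(w,"white")
im=np.where(d[...,None],[0,0,255],up[:,:,::-1]).astype(np.uint8)
cv2.imwrite("pics/chk.png",np.hstack([up[:,:,::-1],im]))
s=ray("top",[[120,112],[125,280],[378,98],[393,262]],.06);
for i in(0,2):
    v=s[i]-s[i+1];print("hob side",np.degrees(np.arctan2(v[1],v[0])))
E
```

```text
dark [  97   70   79  181 8737] [326.02238464 229.55808067] [ 0.55973838 -0.15181074  0.104     ] dir -6.045059337053986
white [150 173  13  63 512] [329.21987343 236.60390663] [ 0.54602718 -0.15818719  0.104     ] dir 7.56307106856548
hob side 5.356961359174626
hob side 4.27328996430338
```

View pics/chk.png

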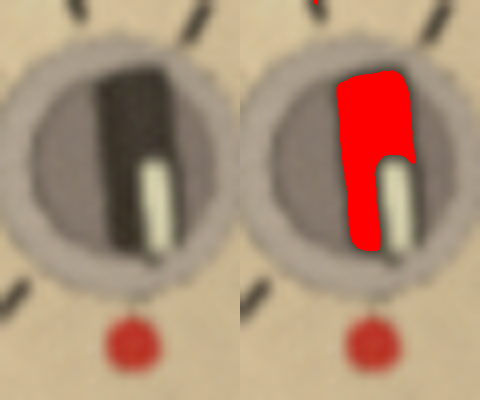

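The white pointer now runs at 7.6° and the hob's axis at about 5°, so they agree within the picture's noise. The end stop was also felt. The left knob, pan and pot look unchanged, so I'm handing in.

```bash
python3 -c "
from rig import bot
print(bot.hand_in())"
```

```text
the job is handed in; nothing more can be done
None
```

I turned the right knob, in front of the frying pan, fully anticlockwise until I felt its end stop, so the pan's plate is off; the pot's knob, pan and pot were left alone, and the job is handed in.

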